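# Set a dosing slide with the backlash taken up, and lock it

## Task

Set the dosing slide: wind the handwheel anticlockwise (seen from above) until its zero line has gone well past the pointer, by more than the play in the drive, then bring it back clockwise so that the line stops at the pointer with the drive pin bearing against the clockwise side of its slot. Hold the crank lightly. Then push the locking lever all the way home and nip it tight against its stop with about 20 N, never over 30 N, let go, and leave the bottles and dish alone.

Things in the scene. Friction and masses are not known exactly. Their poses are not given: they have to be found in the camera images.
- machine: Dosing cross-slide fixed on the bench: bed 170 x 460 x 20 mm, origin under its centre, own y along the bed. At own y -160 mm a gearbox (59 mm high) with the handwheel, at +20 the slide with a vial, at +170 the locking lever. White dosing column at own x 110, y 50 mm; its head reaches to x 25 mm, 200 mm high, with a nozzle at x 42 down to 120 mm. All else on it is lower than 120 mm over the bench.
- handwheel: Flat handwheel and dial, 120 mm across, top face 71 mm over the bench, boss 28 mm across and 14 mm high. Upright axis through its origin; zero line at own +x, crank handle at own -x. Takes 5 N at the handle in the play, 7 N driving the slide; stays where left. Hard stops 1.6 rad anticlockwise and 2.0 rad clockwise of the zero line along the machine's +x. Hold the handle lightly: the fingers' pushes on it, added up, must stay under 35 N (17 N a finger).
- wheel_axis (a point): Point on the handwheel's upright axis, at the height of the wheel's top face (71 mm).
- crank_handle (a point): Centre of the upright black crank handle of the handwheel: a round sleeve 18 mm in diameter and 42 mm tall, spinning freely on its own upright axis, 50 mm from the wheel's axis; it stands 2 to 44 mm over the wheel's top face, and this point is 23 mm over that face.
- wheel_mark (a point): Outer end of the zero line (the one long black line, 22 mm, among short ticks) on the handwheel's top face, 58 mm from the axis, opposite the crank handle.
- pointer_tip (a point): Point of the black pointer that stands at the edge of the dial, 58 mm from the wheel's axis, at the height of the wheel's top face. Its own x points outward from the wheel's axis, its own y anticlockwise along the dial's edge, z up. The pointer is set within 0.25 rad of the machine's +x direction and cannot be moved. At the right setting the zero line's end lies here.
- drive_pin (a point): Top centre of the upright steel drive pin, 8 mm in diameter, that the handwheel moves along the machine's y, 12 mm per radian: clockwise (from above) moves it to the machine's +y, away from the handwheel.
- slide_fork (a point): Middle of the 16 mm wide slot in the slide's side towards the machine's -x, in which the drive pin works, 61 mm over the bench like the pin's top; own y as the machine's. The pin has 8 mm of play (0.67 rad of wheel): it pushes the slide when it bears on a side, at own y +4 mm driving clockwise, -4 mm anticlockwise. The slide stays by friction where it was pushed.
- lever: Locking lever: flat arm 70 mm long on an upright axis, an upright round black knob at its end. It swings level with 3 N at the knob, stays where left, and stops hard when home. Open, it points about to the machine's -x; it swings 1.2 rad clockwise (seen from above), the knob moving to the machine's +y, to be home. To clamp, the knob must be pressed against the stop with 13 to 30 N for 0.2 s.
- lever_axis (a point): Point on the lever's upright axis, 50 mm over the bench.
- lever_knob (a point): Middle of the lever's upright knob, 18 mm in diameter, which stands from 51 to 89 mm over the bench, 70 mm from the lever's axis; this point is 83 mm over the bench, 6 mm under its top.
- lever_home (a point): Where lever_knob lies when the lever is home against its stop.
- pill_bottle: White pill bottle, 42 mm in diameter, 72 mm high, standing in front of the machine; leave it alone. Origin under its centre.
- amber_bottle: Amber bottle, 52 mm in diameter, 110 mm high, standing behind the machine; leave it alone. Origin under its centre.
- steel_dish: Small steel dish, 80 mm wide, 25 mm high, in front of the machine; leave it alone. Origin under its centre.

How it is judged:
By the outcome, as a careful person would: the job done as asked, in the order asked, and still so for the second after the job is handed in, with the robot touching nothing.
It also fails if it takes over 72 s, if anything falls off the work surface, if the arm or the gripper's body presses on something with over 40 N, if the wrist force passes 120 N, or if a joint passes its speed limit or range.

## Robot

A 6-joint arm with a two-finger parallel gripper is mounted at the origin on the work surface. World frame = base frame: x ahead of the robot, y to its left, z up, the work surface at z = 0. Lengths are in m, angles in rad, forces in N, time in s.
With the tool pointing down it reaches from about 0.425 to 0.95 m from the base axis. Payload 3.5 kg.
Tool frame: the origin (TCP) lies between the finger pads; the fingertips stand 17 mm ahead of it and the grasp point (between the pads) lies 2 mm behind it (ctrl.tip_reach is the distance from the TCP to the fingertips, in m); z points along the fingers, y is the direction in which the jaws open and shut (so a half turn about z gives the same grasp; the last joint's range is limited). The gripper opens to 85 mm and grips with 20 to 120 N. Pads are 22 mm wide; open, the fingers measure 114 mm over their backs; the gripper's body (76 mm by 85 mm) begins 54 mm behind the grasp point. The pads swing forward as they close: fully open they stand 13 mm farther back than shut.
Start: joints at [1.192, 0.286, 1.577, -0, 1.279, -0.15], TCP at [0.153, 0.657, 0.248] pointing down, gripper open.
Joint ranges: [-2.77, 2.77], [-0.9, 2.22], [0.21, 2.48], [-1.53, 4.67], [0.24, 2.81], [-2.84, 2.84]. Speed limits (rad/s): [2.79, 2.79, 3.14, 3.14, 3.14, 3.14].

## Interface

Orientations are given as a unit quaternion [x, y, z, w].
In Python, from plant import monitor, imaging, workorder, ctrl gives the robot as it stands.
- The arm moves only by the tool send_rows, never from a script. Its argument "rows" is a list of rows, each a list of 4 numbers: the shift along the world's x, y, z normalised to -1 to 1, where 1 is 0.3 m, then the turn about the world's z normalised to -1 to 1, where 1 is 360 degrees. A call has 1 to 20 rows; each row is the pose to reach, as a shift and turn from the pose commanded when the call began, turning the shorter way round; what a row does not reach only later rows make up. A row lasts 1/8 s, in which the tool goes at most 62.5 mm and 10.7 degrees, less where a joint would pass 70% of its speed; a pose out of reach is approached as far as the arm can. A call with a number of a shift or a turn outside -1 to 1 is refused whole. A call with a gripper value outside its range is refused whole. "jaw" is the closure, from 0 (fully open) to 1 (shut), set as the call begins (left out, the last holds). The fingers move at their own pace and stop on an object; "newtons" is the grip in N (left out, the last holds). Time passes only in rows, so rows that repeat a pose let the fingers close. It gives the time, the measured TCP pose, the force and the opening at its end, in the units of the state.
- monitor.get_state(): the state, without advancing time (a new reading comes with each control period).
- imaging.read_camera(name): name is "side" or "top"; returns the picture (480x640x3 uint8, red, green, blue); there is no depth.
- imaging.calibration(name): a dict with "intrinsics" (3x3 intrinsics, pixels), "cam_to_world" (4x4, takes a point from camera to world coordinates). Camera axes: x right, y up, looking along -z (the intrinsics and any distortion apply to the point x, -y, -z); pixel columns grow to the right and rows downward; lengths in m; the calibration is good to about 2 mm. A picture is of the moment at which its call begins. calibration takes no time and is no camera call.
- workorder.sign_off(): hands the job in, once; it reports no verdict.
The state is a dict: "time": time; "qpos": joint angles; "dq": joint speeds; "joint_efforts": joint torques, N m; "eef_pos": TCP position; "tcp_rot": TCP orientation; "contact_force": force on the tool from outside, world axes, zero at the start; "wrist_torque": the same for the moment, N m; "opening": opening from 0.0 (shut) to 1.0 (fully open).
Only numpy, scipy, OpenCV 4.12 (cv2) and the standard library are available. Lean on these libraries where they do the work, as an engineer would, in place of code of your own. Each camera call takes 0.05 s, during which the arm holds its last target.

## Working session

There is one attempt and no reset: what is moved stays moved. The work goes in short steps, Python scripts to look and compute and a tool call to move; the robot and the scene stay as the last step left them, time stands still between calls to the robot, and variables do not carry over. Pictures are saved under pics/ and viewed, and the job is handed in when it is done.

Besides the shell and the picture viewer there is one more tool, called after ">>>" in YAML: its name, and indented under it one key for each argument. send_rows: Moves the arm, as the interface text tells. Scaled input: -1 to 1 covers 0.3 m each way for a shift and 360 degrees each way for a turn. Its arguments: {"type":"object","properties":{"rows":{"type":"array"},"jaw":{"type":"number"},"newtons":{"type":"number"}},"required":["rows"]}

```bash
ls; mkdir -p pics; python3 - <<'E'
from plant import monitor, imaging, workorder, ctrl
import cv2
print(monitor.get_state(), ctrl.tip_reach)
for n in("side","top"):
    im=imaging.read_camera(n); cv2.imwrite(f"pics/{n}0.png",im[:,:,::-1]); c=imaging.calibration(n); print(n,c)
E
```

```text
pics
{'time': 0.0, 'qpos': array([ 1.19201270e+00,  2.87192037e-01,  1.57821963e+00,  1.02486559e-05,
        1.27859707e+00, -1.50004405e-01]), 'dq': array([-3.52602921e-05,  6.54711051e-05,  2.87877090e-04,  5.03246947e-04,
       -2.14147427e-03, -7.49322998e-04]), 'joint_efforts': array([ 2.97727738e-04, -4.05980122e+01, -2.92626089e+01, -4.72211480e-05,
        5.77806146e-03,  9.13120140e-07]), 'eef_pos': array([0.15281716, 0.65682312, 0.24690647]), 'tcp_rot': array([ 1.14141699e-01,  9.93463745e-01, -1.16478389e-03, -3.20426253e-04]), 'contact_force': array([ 0.29527846, -0.01739726,  0.46086493]), 'wrist_torque': array([-0.02996126,  0.02545723,  0.06772783]), 'opening': 1.0019683086817455} 0.017
side {'intrinsics': array([[596.49345638,   0.        , 327.8764484 ],
       [  0.        , 596.49345638, 246.41369856],
       [  0.        ,   0.        ,   1.        ]]), 'cam_to_world': array([[-0.99934974,  0.01395614, -0.03324653,  0.52625134],
       [-0.03399037, -0.6723118 ,  0.73948732,  0.86505252],
       [-0.01203164,  0.74013652,  0.67234899,  0.84249145],
       [ 0.        ,  0.        ,  0.        ,  1.        ]])}
top {'intrinsics': array([[559.57641151,   0.        , 325.84126513],
       [  0.        , 559.57641151, 243.48110843],
       [  0.        ,   0.        ,   1.        ]]), 'cam_to_world': array([[ 1.63223357e-02,  9.76696873e-01, -2.14001871e-01,
         3.99399440e-01],
       [-9.99866775e-01,  1.59694033e-02, -3.37798387e-03,
         5.45759853e-02],
       [ 1.18215895e-04,  2.14028497e-01,  9.76827410e-01,
         9.48586234e-01],
       [ 0.00000000e+00,  0.00000000e+00,  0.00000000e+00,
         1.00000000e+00]])}
```

View pics/side0.png

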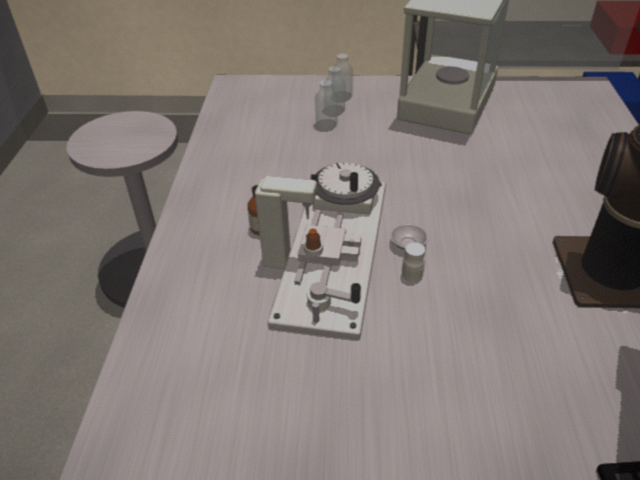

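View pics/top0.png

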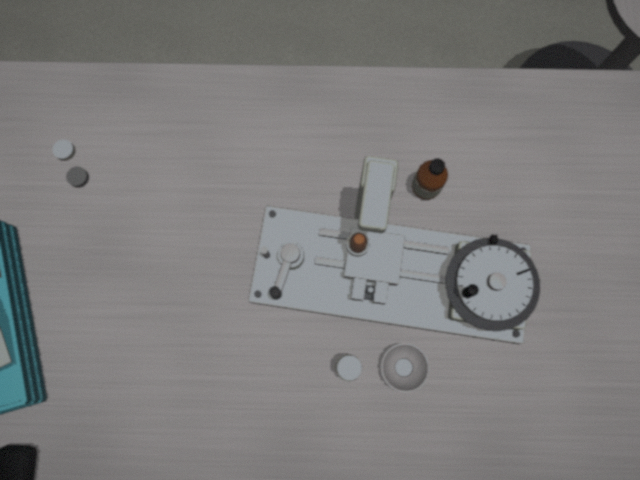

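```bash
python3 - <<'E'
import cv2
im=cv2.imread("pics/top0.png")
cv2.imwrite("pics/c1.png",cv2.resize(im[225:345,435:555],None,fx=5,fy=5,interpolation=cv2.INTER_CUBIC))
cv2.imwrite("pics/c2.png",cv2.resize(im[195:325,245:415],None,fx=4.5,fy=4.5,interpolation=cv2.INTER_CUBIC))
im=cv2.imread("pics/side0.png")
cv2.imwrite("pics/c3.png",cv2.resize(im[150:340,240:400],None,fx=3.1,fy=3.1,interpolation=cv2.INTER_CUBIC))
E
```

```text
(no output)
```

View pics/c1.png

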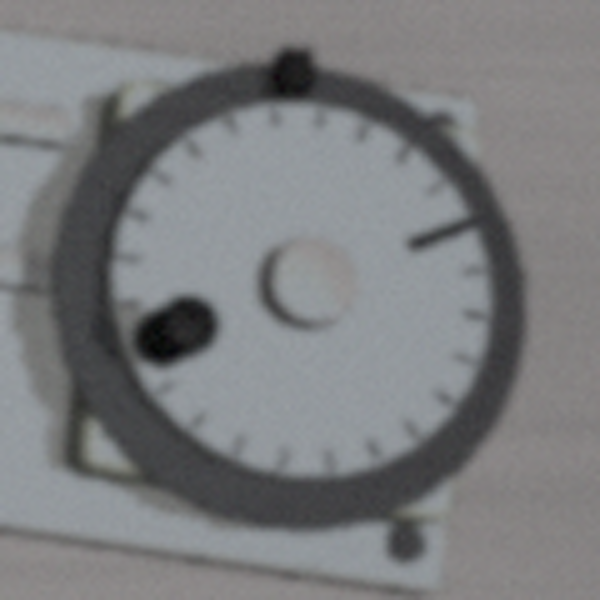

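View pics/c2.png

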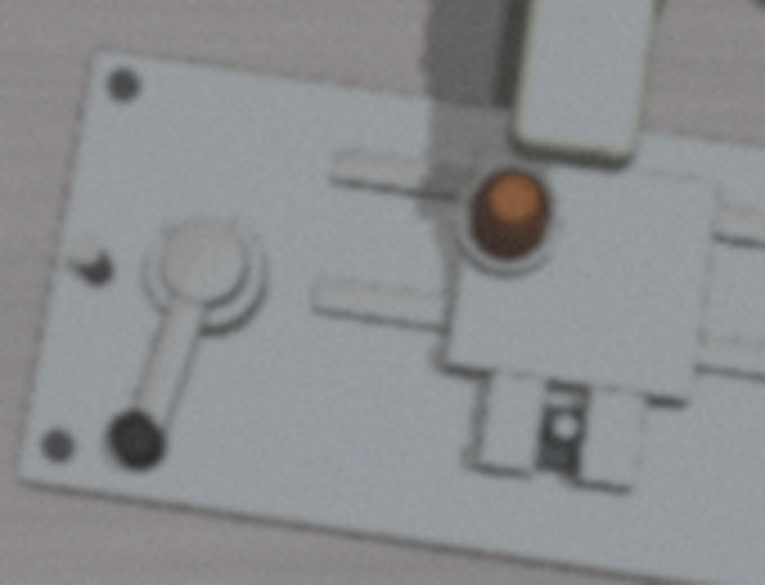

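View pics/c3.png

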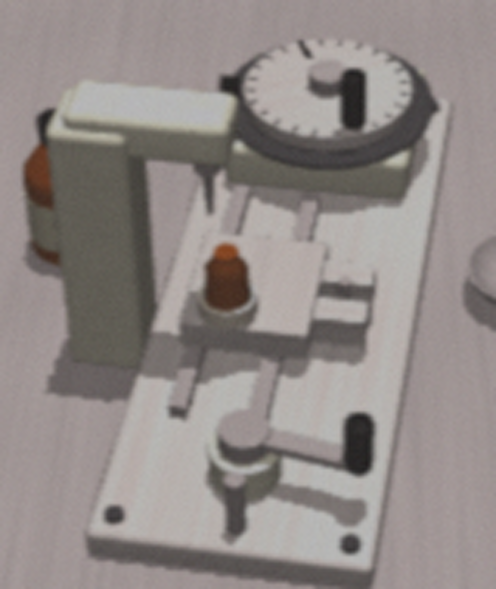

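```bash
cat > h.py <<'E'
import numpy as np, cv2
from plant import monitor, imaging, workorder, ctrl
def cal(n):
    c=imaging.calibration(n); return np.array(c["intrinsics"]),np.array(c["cam_to_world"])
def bp(n,uv,z):
    K,T=cal(n); d=np.array([(uv[0]-K[0,2])/K[0,0],-(uv[1]-K[1,2])/K[1,1],-1.]); d=T[:3,:3]@d
    o=T[:3,3]; return o+d*(z-o[2])/d[2]
def pj(n,p):
    K,T=cal(n); q=T[:3,:3].T@(np.array(p)-T[:3,3]); return np.array([K[0,2]+K[0,0]*q[0]/-q[2],K[1,2]+K[1,1]*q[1]/q[2]])
def rect(n,x0,y0,w,h,z,s):  # orthorectified patch at height z: row-> -x, col-> -y ; s m/px ; centre x0,y0
    H=[];P=[]
    for i,j in((0,0),(w,0),(w,h),(0,h)):
        P.append((i,j)); H.append(pj(n,[x0-(j-h/2)*s,y0-(i-w/2)*s,z]))
    return cv2.getPerspectiveTransform(np.float32(P),np.float32(H))
def ortho(n,im,x0,y0,w,h,z,s):
    return cv2.warpPerspective(im,rect(n,x0,y0,w,h,z,s),(w,h),flags=cv2.INTER_CUBIC|cv2.WARP_INVERSE_MAP)
E
python3 - <<'E'
from h import *
np.set_printoptions(precision=4,suppress=True)
t=lambda x,y,f,ox,oy:(x/f+ox-.5+.5/f,y/f+oy-.5+.5/f)
C1=lambda x,y:t(x,y,5,435,225); C2=lambda x,y:t(x,y,4.5,245,195); C3=lambda x,y:t(x,y,3.1,240,150)
# bed corners z=.02
for n,p,z in [("bedBL",C2(20,480),.02),("bedTL",C2(92,52),.02),("bedBR",C1(435,597),.02),("boss",C1(314,280),.085),("zero out",C1(474,220),.071),("zero in",C1(410,245),.071),("ptr tip",C1(293,98),.071),("ptr c",C1(292,72),.071),
 ("handle top",C1(190,322),.115),("pin",C2(566,427),.061),("leverax",C2(205,260),.056),("knob",C2(137,440),.089),("forkL",C2(541,425),.061),("forkR",C2(585,430),.061)]:
    print(n,bp("top",p,z))
for n,p,z in [("boss",C3(327,74),.085),("handle top",C3(352,72),.115),("knob",C3(360,420),.089),("zero out",C3(303,42),.071),("leverax",C3(245,428),.056)]: print("side",n,bp("side",p,z))
for n,xy in(("bottle pill",(349,367)),("dish",(404,367)),("amber",(430,180))): print(n,bp("top",xy,.05))
E
```

```text
bedBL [0.5025 0.1837 0.02  ]
bedTL [0.667  0.1636 0.02  ]
bedBR [ 0.4399 -0.2649  0.02  ]
boss [ 0.5338 -0.2105  0.085 ]
zero out [ 0.5561 -0.2667  0.071 ]
zero in [ 0.5477 -0.2459  0.071 ]
ptr tip [ 0.5949 -0.211   0.071 ]
ptr c [ 0.6034 -0.2111  0.071 ]
handle top [ 0.5158 -0.1635  0.115 ]
pin [ 0.5199 -0.0146  0.061 ]
leverax [0.5792 0.1155 0.056 ]
knob [0.5092 0.1346 0.089 ]
forkL [ 0.5204 -0.0058  0.061 ]
forkR [ 0.5189 -0.0214  0.061 ]
side boss [ 0.5341 -0.2051  0.085 ]
side handle top [ 0.5169 -0.1653  0.115 ]
side knob [0.5112 0.1362 0.089 ]
side zero out [ 0.5523 -0.2649  0.071 ]
side leverax [0.5781 0.1123 0.056 ]
bottle pill [0.3986 0.0181 0.05  ]
dish [ 0.4    -0.0681  0.05  ]
amber [ 0.7087 -0.1161  0.05  ]
```

```bash
cat > dial.py <<'E'
from h import *
def run(name,ret=False,src=None):
    im=imaging.read_camera("top") if src is None else cv2.imread(src)[:,:,::-1]
    if src is None: cv2.imwrite(f"pics/{name}_full.png",im[:,:,::-1])
    X0,Y0,W,s=.534,-.21,680,.00025
    o=ortho("top",im,X0,Y0,W,W,.071,s)
    cv2.imwrite(f"pics/{name}.png",cv2.resize(o,(600,600))[:,:,::-1])
    return o,X0,Y0,W,s
E
python3 - <<'E'
from dial import *
o,X0,Y0,W,s=run("d0",src="pics/top0.png")
g=cv2.GaussianBlur(cv2.cvtColor(o,cv2.COLOR_RGB2GRAY),(9,9),2).astype(float)
# radial edges from initial centre
c=np.array([W/2,W/2],float)
for it in range(6):
    pts=[]
    for a in np.arange(0,2*np.pi,.03):
        r=np.arange(50,70,.25)/1000/s
        p=c[None]+r[:,None]*[np.cos(a),np.sin(a)]
        v=cv2.remap(g.astype(np.float32),p[:,0].astype(np.float32)[None],p[:,1].astype(np.float32)[None],1)[0]
        d=np.diff(v); i=d.argmin()
        if d[i]<-1: pts.append(p[i])
    pts=np.array(pts)
    A=np.c_[2*pts,np.ones(len(pts))]; w=np.ones(len(pts))
    for k in range(15):
        q=np.linalg.lstsq(A*w[:,None],(pts**2).sum(1)*w,rcond=None)[0]; R=np.sqrt(q[2]+q[:2]@q[:2])
        e=abs(np.hypot(*(pts-q[:2]).T)-R); w=(e<max(2*np.median(e),4)).astype(float)
    c=q[:2]
print(len(pts),w.sum(),R*s,"axis",X0-(c[1]-W/2)*s,Y0-(c[0]-W/2)*s)
E
```

```text
210 206.0 0.05989178275579133 axis 0.533728248107215 -0.21063459822688466
```

View pics/d0.png

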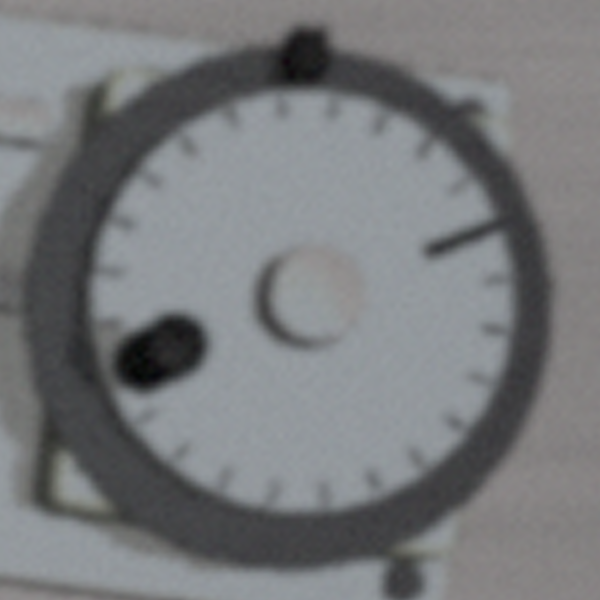

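```bash
python3 - <<'E'
import cv2
im=cv2.imread("pics/side0.png")
cv2.imwrite("pics/c4.png",cv2.resize(im[155:220,300:390],None,fx=8,fy=8,interpolation=cv2.INTER_CUBIC))
im=cv2.imread("pics/top0.png")
cv2.imwrite("pics/c5.png",cv2.resize(im[228:258,470:520],None,fx=16,fy=16,interpolation=cv2.INTER_CUBIC))
E
```

```text
(no output)
```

View pics/c4.png

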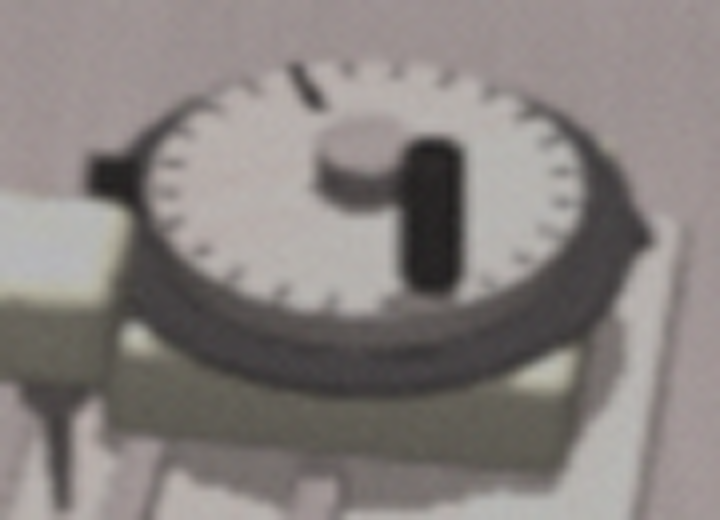

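View pics/c5.png

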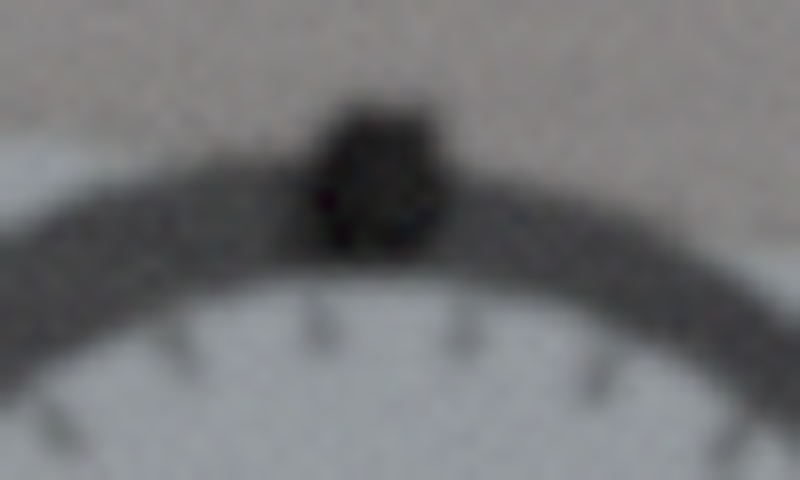

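```bash
python3 - <<'E'
from h import *
np.set_printoptions(precision=4,suppress=True)
ax=np.array([.5337,-.2106,.071]); print("axis px",pj("top",ax))
f=lambda x,y:(470+x/16-.5,228+y/16-.5)
for p in [(385,265),(378,265),(392,265)]:
    w=bp("top",f(*p),.071); d=w-ax; print(p,w,np.hypot(d[0],d[1]),np.degrees(np.arctan2(d[1],d[0])))
for p in [(440,105),(440,240),(340,105),(315,235)]:
  for z in(.071,.08): 
    d=bp("top",f(*p),z)-ax; print(p,z,d, np.degrees(np.arctan2(d[1],d[0])))
E
```

```text
axis px [494.7893 281.9785]
(385, 265) [ 0.5951 -0.2116  0.071 ] 0.06141388026654063 -0.92846406105222
(378, 265) [ 0.5951 -0.2109  0.071 ] 0.06139503459319962 -0.27338771652499155
(392, 265) [ 0.5951 -0.2123  0.071 ] 0.06144074836732718 -1.5830531116158721
(440, 105) 0.071 [ 0.078  -0.0073 -0.    ] -5.36307767300576
(440, 105) 0.08 [ 0.0758 -0.0045  0.009 ] -3.417581909107942
(440, 240) 0.071 [ 0.0641 -0.0066 -0.    ] -5.915950735171024
(440, 240) 0.08 [ 0.062  -0.0039  0.009 ] -3.5525034994540223
(340, 105) 0.071 [ 0.0778  0.0027 -0.    ] 2.0218849992799948
(340, 105) 0.08 [0.0757 0.0054 0.009 ] 4.111750486806736
(315, 235) 0.071 [ 0.0644  0.0059 -0.    ] 5.222889575703546
(315, 235) 0.08 [0.0623 0.0085 0.009 ] 7.8039811652239575
```

>>> send_rows:
  rows:
    - [1,-1,0,-0.3278]
    - [1,-1,0,-0.3278]
    - [1,-1,0,-0.3278]
    - [1,-1,0,-0.3278]
    - [1,-1,0,-0.3278]
    - [1,-1,0,-0.3278]
    - [1,-1,0,-0.3278]
    - [1,-1,0,-0.3278]
    - [1,-1,0,-0.3278]
    - [1,-1,0,-0.3278]
    - [1,-1,0,-0.3278]
    - [1,-1,0,-0.3278]
    - [1,-1,0,-0.3278]
  jaw: 0.5
  newtons: 20

```text
time: 1.72
eef_pos: [0.4529, 0.3573, 0.248]
tcp_rot: [0.91, 0.415, -0.0, 0.0]
contact_force: [-1.2, 0.3, -0.3]
opening: 0.505
```

>>> send_rows:
  rows:
    - [0.208,-1,0,-0.3267]
    - [0.208,-1,0,-0.3267]
    - [0.208,-1,0,-0.3267]
    - [0.208,-1,0,-0.3267]
    - [0.208,-1,0,-0.3267]
    - [0.208,-1,0,-0.3267]
    - [0.208,-1,0,-0.3267]
    - [0.208,-1,0,-0.3267]
    - [0.208,-1,0,-0.3267]
    - [0.208,-1,0,-0.3267]
    - [0.208,-1,0,-0.3267]
    - [0.208,-1,0,-0.3267]

```text
time: 3.22
eef_pos: [0.5154, 0.0574, 0.2483]
tcp_rot: [0.826, -0.563, -0.0, 0.0]
contact_force: [-1.2, 0.9, -0.3]
opening: 0.502
```

>>> send_rows:
  rows:
    - [0.0,-0.7,-0.2,0]
    - [0.0,-0.737,-0.34,0]
    - [0.0,-0.737,-0.34,0]
    - [0.0,-0.737,-0.34,0]
    - [0.0,-0.737,-0.34,0]
    - [0.0,-0.737,-0.34,0]

```text
time: 3.98
eef_pos: [0.5155, -0.1636, 0.1464]
tcp_rot: [0.826, -0.564, -0.0, -0.0]
contact_force: [-0.5, 0.2, 0.7]
opening: 0.502
```

```bash
python3 - <<'E'
from dial import *
print(monitor.get_state()['eef_pos'],monitor.get_state()['qpos'],monitor.get_state()['tcp_rot'])
run("d1")
cv2.imwrite("pics/s1.png",cv2.resize(imaging.read_camera("side")[120:320,240:450],None,fx=2.8,fy=2.8,interpolation=2)[:,:,::-1])
E
```

```text
[ 0.51550033 -0.16360853  0.14641331] [-4.95159200e-01  1.01258819e-01  1.98948939e+00  4.62094807e-04
  1.05109854e+00  2.27327085e+00] [ 8.25938367e-01 -5.63760373e-01 -1.47113116e-04 -1.86305387e-04]
```

View pics/s1.png

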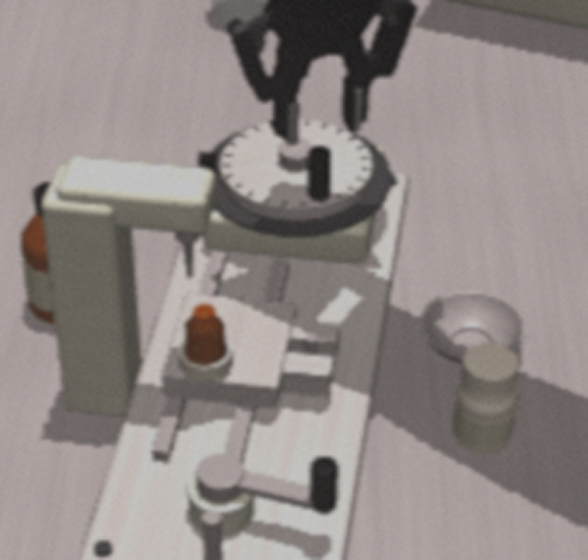

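View pics/d1_full.png

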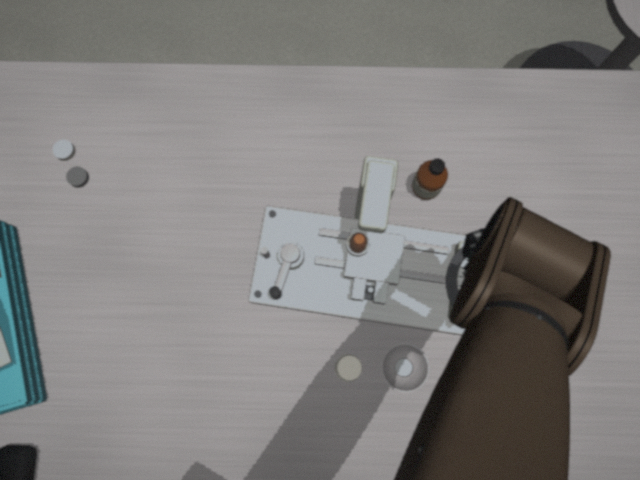

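>>> send_rows:
  rows:
    - [0.0,0,-0.1,0]
    - [0.0,0,-0.158,0]
    - [0.0,0,-0.158,0]
    - [0.0,0,-0.158,0]

```text
time: 4.58
eef_pos: [0.5161, -0.1636, 0.0998]
tcp_rot: [0.826, -0.564, 0.001, -0.0]
contact_force: [-0.3, 0.2, 0.4]
opening: 0.497
```

>>> send_rows:
  rows:
    - [0.0,0,0,0]
    - [0.0,0,0,0]
    - [0.0,0,0,0]
    - [0,0,0,0]
  jaw: 0.74
  newtons: 20

```text
time: 5.08
eef_pos: [0.5155, -0.1638, 0.099]
tcp_rot: [0.825, -0.564, 0.0, -0.0]
contact_force: [0.0, 1.5, 0.5]
opening: 0.26
```

```bash
python3 - <<'E'
from dial import *
np.set_printoptions(precision=4,suppress=True)
s=monitor.get_state();print(s)
im=imaging.read_camera("side")
cv2.imwrite("pics/s2.png",cv2.resize(im[120:220,290:400],None,fx=6,fy=6,interpolation=2)[:,:,::-1])
E
```

```text
{'time': 5.075, 'qpos': array([-0.4952,  0.169 ,  2.0136, -0.    ,  0.9589,  2.2752]), 'dq': array([ 0.0011,  0.0022,  0.0015, -0.0006, -0.0019, -0.0019]), 'joint_efforts': array([  0.004 , -31.4586, -24.7163,   0.0003,  -0.0011,  -0.0001]), 'eef_pos': array([ 0.5155, -0.1638,  0.099 ]), 'tcp_rot': array([ 0.8255, -0.5645,  0.0001, -0.    ]), 'contact_force': array([0.0437, 1.5141, 0.4579]), 'wrist_torque': array([ 0.0268,  0.031 , -0.003 ]), 'opening': 0.2599247062369977}
```

View pics/s2.png

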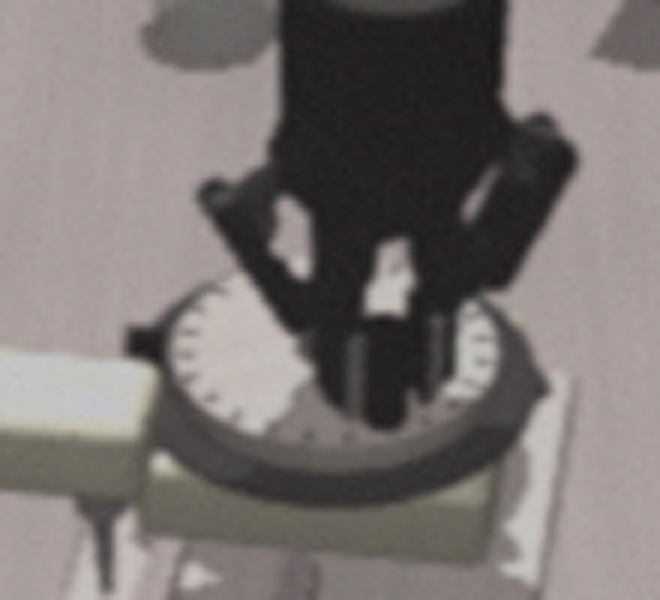

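```bash
cat > arc.py <<'E'
import numpy as np,sys
def arc(ax,r,a0,a1,n,off=0):
    R=[]
    for a in np.linspace(a0,a1,n+1)[1:]:
        d=r*np.array([np.cos(np.radians(a))-np.cos(np.radians(a0)),np.sin(np.radians(a))-np.sin(np.radians(a0))])
        R.append([round(d[0]/.3,4),round(d[1]/.3,4),0,round((a-a0)/360,4)])
    print(R)
E
python3 -c "
from arc import *
arc(0,.05,111.3,176.3,13);arc(0,.05,176.3,241.3,13)"
```

```text
[[np.float64(-0.0133), np.float64(-0.0059), 0, np.float64(0.0139)], [np.float64(-0.026), np.float64(-0.0129), 0, np.float64(0.0278)], [np.float64(-0.0381), np.float64(-0.021), 0, np.float64(0.0417)], [np.float64(-0.0495), np.float64(-0.0301), 0, np.float64(0.0556)], [np.float64(-0.06), np.float64(-0.0401), 0, np.float64(0.0694)], [np.float64(-0.0695), np.float64(-0.0511), 0, np.float64(0.0833)], [np.float64(-0.0781), np.float64(-0.0628), 0, np.float64(0.0972)], [np.float64(-0.0856), np.float64(-0.0752), 0, np.float64(0.1111)], [np.float64(-0.0921), np.float64(-0.0883), 0, np.float64(0.125)], [np.float64(-0.0973), np.float64(-0.1018), 0, np.float64(0.1389)], [np.float64(-0.1014), np.float64(-0.1158), 0, np.float64(0.1528)], [np.float64(-0.1042), np.float64(-0.1301), 0, np.float64(0.1667)], [np.float64(-0.1058), np.float64(-0.1445), 0, np.float64(0.1806)]]
[[np.float64(-0.0003), np.float64(-0.0145), 0, np.float64(0.0139)], [np.float64(0.0007), np.float64(-0.029), 0, np.float64(0.0278)], [np.float64(0.0029), np.float64(-0.0434), 0, np.float64(0.0417)], [np.float64(0.0064), np.float64(-0.0575), 0, np.float64(0.0556)], [np.float64(0.011), np.float64(-0.0713), 0, np.float64(0.0694)], [np.float64(0.0169), np.float64(-0.0846), 0, np.float64(0.0833)], [np.float64(0.0239), np.float64(-0.0973), 0, np.float64(0.0972)], [np.float64(0.032), np.float64(-0.1094), 0, np.float64(0.1111)], [np.float64(0.0411), np.float64(-0.1208), 0, np.float64(0.125)], [np.float64(0.0512), np.float64(-0.1312), 0, np.float64(0.1389)], [np.float64(0.0621), np.float64(-0.1408), 0, np.float64(0.1528)], [np.float64(0.0738), np.float64(-0.1494), 0, np.float64(0.1667)], [np.float64(0.0863), np.float64(-0.1569), 0, np.float64(0.1806)]]
```

>>> send_rows:
  rows:
    - [-0.0133,-0.0059,0,0.0139]
    - [-0.026,-0.0129,0,0.0278]
    - [-0.0381,-0.021,0,0.0417]
    - [-0.0495,-0.0301,0,0.0556]

```text
time: 5.62
eef_pos: [0.5017, -0.172, 0.0991]
tcp_rot: [0.911, -0.412, 0.001, -0.001]
contact_force: [3.9, 2.9, -0.9]
opening: 0.261
```

>>> send_rows:
  rows:
    - [-0.0105,-0.01,0,0.0138]
    - [-0.02,-0.021,0,0.0277]
    - [-0.0286,-0.0327,0,0.0416]
    - [-0.0361,-0.0451,0,0.0555]
    - [-0.0426,-0.0582,0,0.0694]
    - [-0.0478,-0.0717,0,0.0833]
    - [-0.0519,-0.0857,0,0.0972]
    - [-0.0547,-0.1,0,0.1111]
    - [-0.0563,-0.1144,0,0.125]

```text
time: 6.75
eef_pos: [0.4837, -0.2048, 0.099]
tcp_rot: [1.0, -0.031, -0.0, -0.003]
contact_force: [1.1, 6.9, 3.3]
opening: 0.26
```

```bash
python3 - <<'E'
from dial import *
np.set_printoptions(precision=4,suppress=True)
im=imaging.read_camera("side")
cv2.imwrite("pics/s3.png",cv2.resize(im[120:260,290:400],None,fx=4.2,fy=4.2,interpolation=2)[:,:,::-1])
E
```

```text
(no output)
```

View pics/s3.png

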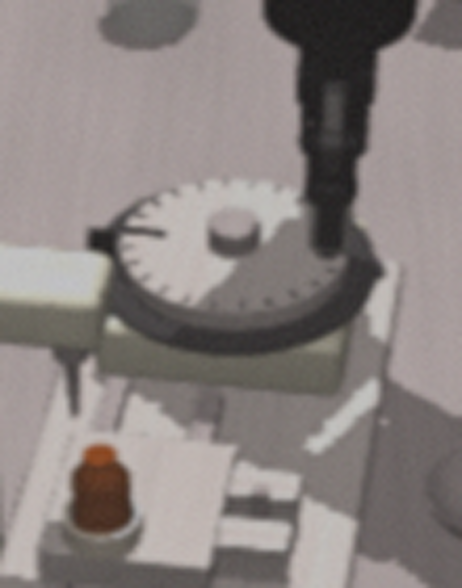

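>>> send_rows:
  rows:
    - [-0.0003,-0.0145,0,0.0139]
    - [0.0007,-0.029,0,0.0278]
    - [0.0029,-0.0434,0,0.0417]
    - [0.0064,-0.0575,0,0.0556]
    - [0.011,-0.0713,0,0.0694]
    - [0.0169,-0.0846,0,0.0833]
    - [0.0239,-0.0973,0,0.0972]
    - [0.032,-0.1094,0,0.1111]
    - [0.0411,-0.1208,0,0.125]
    - [0.0512,-0.1312,0,0.1389]
    - [0.0621,-0.1408,0,0.1528]
    - [0.0738,-0.1494,0,0.1667]
    - [0.0863,-0.1569,0,0.1806]
    - [0.0863,-0.1569,0,0.1806]

```text
time: 8.55
eef_pos: [0.5081, -0.2531, 0.0987]
tcp_rot: [0.86, 0.51, -0.001, -0.003]
contact_force: [-5.4, 2.4, 4.5]
opening: 0.261
```

```bash
python3 - <<'E'
from dial import *
im=imaging.read_camera("side")
cv2.imwrite("pics/side4.png",im[:,:,::-1])
cv2.imwrite("pics/s4.png",cv2.resize(im[120:260,290:400],None,fx=4.2,fy=4.2,interpolation=2)[:,:,::-1])
run("d4")
o=cv2.imread("pics/d4_full.png");cv2.imwrite("pics/d4c.png",o[180:380,300:600].repeat(2,0).repeat(2,1))
E
```

```text
(no output)
```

View pics/s4.png

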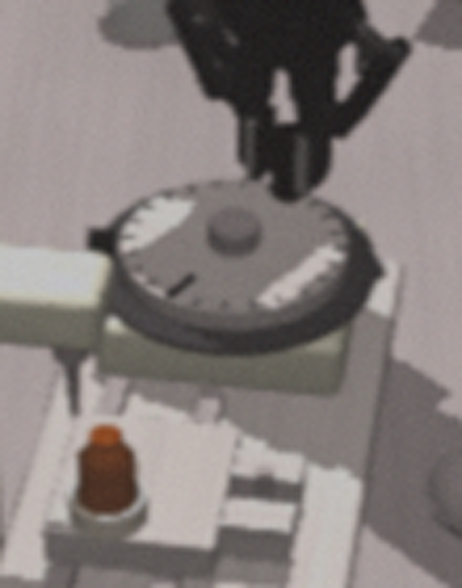

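View pics/d4c.png

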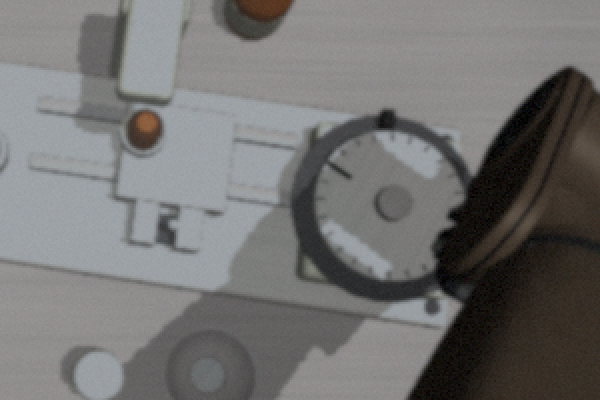

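```bash
cat >> dial.py <<'E'
AX=(.5337,-.2106)
def line(im,lo,hi,r0=.039,r1=.055):
    K=cv2.cvtColor(im,cv2.COLOR_RGB2GRAY).astype(np.float32)
    A=np.arange(lo,hi,.25); V=[]
    for a in A:
        q=[pj("top",[AX[0]+r*np.cos(np.radians(a)),AX[1]+r*np.sin(np.radians(a)),.071]) for r in np.arange(r0,r1,.001)]
        q=np.float32(q); V.append(cv2.remap(K,q[:,0][None],q[:,1][None],1)[0].mean())
    V=np.array(V); b=np.median(V); i=V.argmin(); w=np.clip(b-V,0,None)*(abs(A-A[i])<5); w=np.clip(w-.2*w.max(),0,None)
    return (A*w).sum()/w.sum(), b-V.min()
E
python3 - <<'E'
from dial import *
print(line(cv2.imread("pics/d4_full.png")[:,:,::-1],20,85),line(cv2.imread("pics/top0.png")[:,:,::-1],-100,-40))
E
```

```text
Traceback (most recent call last):
  File "dial.py", line 14, in line
    q=[pj("top",[AX[0]+r*np.cos(np.radians(a)),AX[1]+r*np.sin(np.radians(a)),.071]) for r in np.arange(r0,r1,.001)]
       ~~^^^^^^^^^^^^^^^^^^^^^^^^^^^^^^^^^^^^^^^^^^^^^^^^^^^^^^^^^^^^^^^^^^^^^^^^^^
  File "h.py", line 9, in pj
    K,T=cal(n); q=T[:3,:3].T@(np.array(p)-T[:3,3]); return np.array([K[0,2]+K[0,0]*q[0]/-q[2],K[1,2]+K[1,1]*q[1]/q[2]])
        ~~~^^^
  File "h.py", line 4, in cal
    c=imaging.calibration(n); return np.array(c["intrinsics"]),np.array(c["cam_to_world"])
ValueError: time passes only in moves, steps and waits
```

View pics/d4.png

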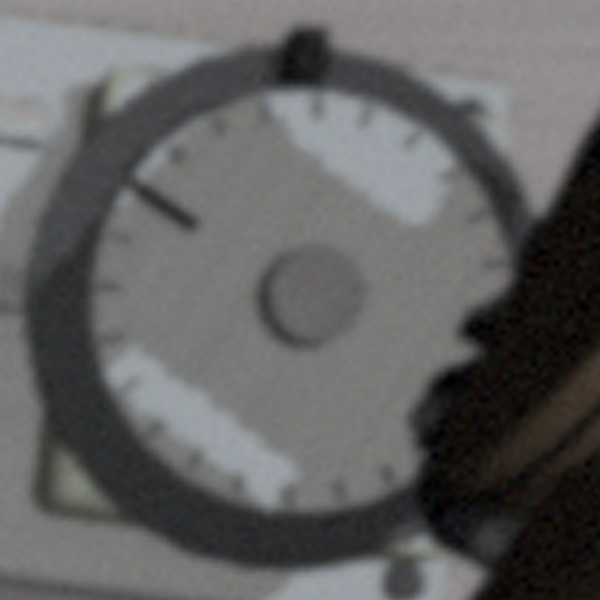

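```bash
python3 - <<'E'
s=open('h.py').read()
s=s.replace("def cal(n):","import functools\n@functools.lru_cache(None)\ndef cal(n):")
open('h.py','w').write(s)
E
python3 - <<'E'
from dial import *
print(line(cv2.imread("pics/d4_full.png")[:,:,::-1],20,85),line(cv2.imread("pics/top0.png")[:,:,::-1],-100,-40))
# pointer profiles: dark at r 62..72 in top0
im=cv2.imread("pics/top0.png")[:,:,::-1]
for r in (.059,.060,.061,.062,.064,.066,.068,.07,.073): print(r,line(im,-12,12,r,r+.001))
E
```

```text
(np.float64(55.45119771648765), np.float32(63.297394)) (np.float64(-68.58933342657453), np.float32(80.1637))
0.059 (np.float64(4.6721325226829515), np.float32(3.9067383))
0.06 (np.float64(1.965927423508623), np.float32(9.022461))
0.061 (np.float64(1.3945505311818798), np.float32(14.382324))
0.062 (np.float64(1.6685553433920366), np.float32(19.787842))
0.064 (np.float64(1.5639864823509209), np.float32(26.597656))
0.066 (np.float64(2.2022181336334543), np.float32(21.374512))
0.068 (np.float64(2.415891914276466), np.float32(25.433105))
0.07 (np.float64(1.2336039217257335), np.float32(28.223145))
0.073 (np.float64(-0.5723851235255576), np.float32(63.61548))
```

```bash
python3 -c "
from arc import *
np.set_printoptions(legacy='1.25')
arc(0,.05,241.3,180.3,14)"
```

```text
[[-0.0109, 0.0065, 0, -0.0121], [-0.0212, 0.0138, 0, -0.0242], [-0.031, 0.0219, 0, -0.0363], [-0.0401, 0.0307, 0, -0.0484], [-0.0485, 0.0401, 0, -0.0605], [-0.0562, 0.0502, 0, -0.0726], [-0.0631, 0.0609, 0, -0.0847], [-0.0692, 0.072, 0, -0.0968], [-0.0744, 0.0835, 0, -0.1089], [-0.0787, 0.0954, 0, -0.121], [-0.0821, 0.1076, 0, -0.1331], [-0.0846, 0.1201, 0, -0.1452], [-0.0861, 0.1327, 0, -0.1573], [-0.0866, 0.1453, 0, -0.1694]]
```

>>> send_rows:
  rows:
    - [-0.0109,0.0065,0,-0.0121]
    - [-0.0212,0.0138,0,-0.0242]
    - [-0.031,0.0219,0,-0.0363]
    - [-0.0401,0.0307,0,-0.0484]
    - [-0.0485,0.0401,0,-0.0605]
    - [-0.0562,0.0502,0,-0.0726]
    - [-0.0631,0.0609,0,-0.0847]
    - [-0.0692,0.072,0,-0.0968]
    - [-0.0744,0.0835,0,-0.1089]
    - [-0.0787,0.0954,0,-0.121]
    - [-0.0821,0.1076,0,-0.1331]
    - [-0.0846,0.1201,0,-0.1452]
    - [-0.0861,0.1327,0,-0.1573]
    - [-0.0866,0.1453,0,-0.1694]
    - [-0.0866,0.1453,0,-0.1694]

```text
time: 10.52
eef_pos: [0.4838, -0.2123, 0.099]
tcp_rot: [1.0, 0.003, 0.001, 0.002]
contact_force: [0.2, -5.8, -2.4]
opening: 0.261
```

```bash
cat > look.py <<'E'
from dial import *
import sys
n=sys.argv[1]
im=imaging.read_camera("side"); cv2.imwrite(f"pics/side{n}.png",im[:,:,::-1])
cv2.imwrite(f"pics/s{n}.png",cv2.resize(im[160:230,290:380],None,fx=8,fy=8,interpolation=2)[:,:,::-1])
run("d"+n)
o=cv2.imread(f"pics/d{n}_full.png");cv2.imwrite(f"pics/d{n}c.png",cv2.resize(o[228:298,450:540],None,fx=8,fy=8,interpolation=2))
print(line(o[:,:,::-1],-15,25))
E
python3 look.py 5
```

```text
(np.float64(4.141614939006543), np.float32(86.63776))
```

View pics/d5c.png

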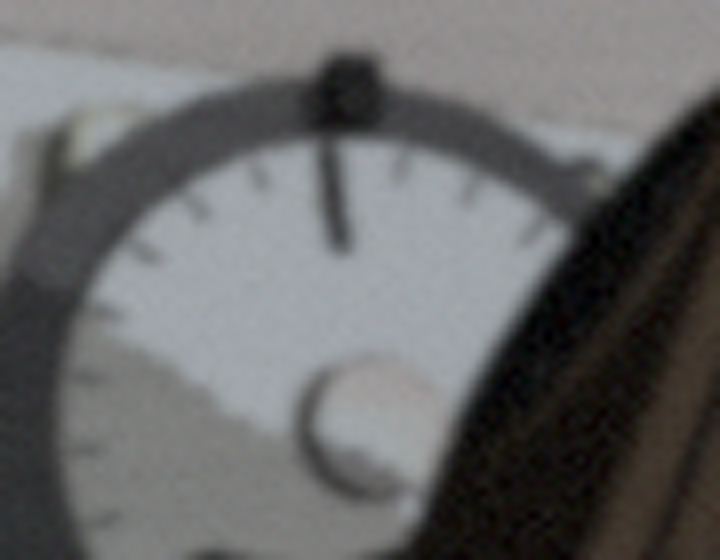

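View pics/s5.png

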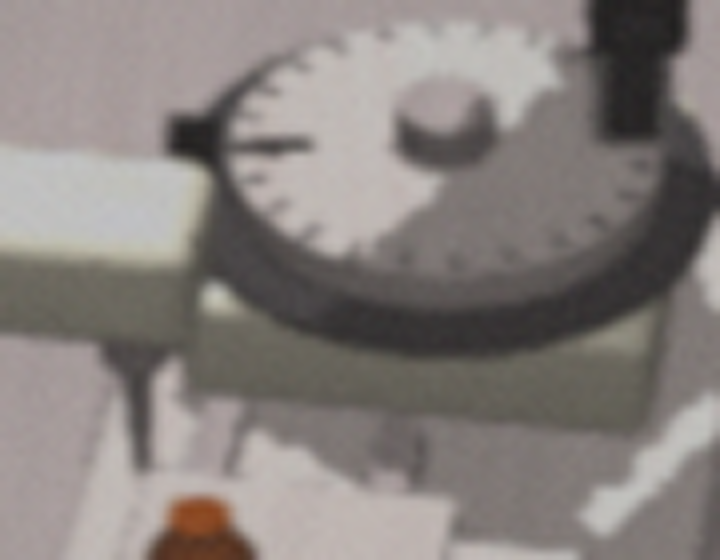

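```bash
cat > fit.py <<'E'
from dial import *
from scipy.optimize import least_squares, minimize
def gray(f): return cv2.cvtColor(cv2.imread(f),cv2.COLOR_BGR2GRAY).astype(np.float32)
def dialfit(n,g,amin,amax):
    ax=np.array(AX)
    for it in range(5):
        pts=[]
        for a in np.arange(amin,amax,1.5):
            r=np.arange(.052,.068,.00025); ca=np.array([np.cos(np.radians(a)),np.sin(np.radians(a))])
            q=np.float32([pj(n,[ax[0]+k*ca[0],ax[1]+k*ca[1],.071]) for k in r])
            v=cv2.remap(g,q[:,0][None],q[:,1][None],cv2.INTER_CUBIC)[0]; v=np.convolve(v,np.ones(5)/5,'same')[3:-3]
            d=np.diff(v); i=d.argmin(); pts.append(ax+r[i+3]*ca)
        pts=np.array(pts)
        s=least_squares(lambda p:np.hypot(*(pts-p[:2]).T)-p[2],[*ax,.06],loss='soft_l1',f_scale=.0005); ax=s.x[:2]
    return s.x
if __name__=="__main__":
    np.set_printoptions(precision=5,suppress=True)
    print("top",dialfit("top",gray("pics/top0.png"),15,345)); print("top4",dialfit("top",gray("pics/d4_full.png"),15,250))
    gs=gray("pics/side0.png")
    for rg in((15,345),(30,150),(0,200)): print("side",dialfit("side",gs,*rg))
    g=gray("pics/top0.png"); print(g[232:248,486:504].astype(int))
    u,v=pj("side",[.6,-.211,.071]).astype(int); print(u,v); print(gs[170:190,306:324].astype(int))
E
python3 fit.py
```

```text
top [ 0.53367 -0.21055  0.05986]
top4 [ 0.53348 -0.20962  0.05924]
side [ 0.53354 -0.20871  0.05923]
side [ 0.53358 -0.21102  0.06104]
side [ 0.53392 -0.20989  0.06004]
[[131 129 130 132 131 130 128 130 127 132 129 128 132 134 130 131 131 131]
 [131 128 129 129 126 122 119 118 121 119 121 126 127 133 130 131 131 130]
 [130 129 131 125 116  99  90  91  97  99  99 111 122 128 129 129 129 131]
 [129 129 122 113  95  72  53  55  59  61  72  99 117 130 129 132 131 130]
 [117 120 116  96  67  42  30  31  35  37  52  85 113 127 132 130 132 129]
 [101 101  92  73  47  26  29  28  31  33  45  76 105 122 127 127 132 132]
 [ 79  68  64  48  29  22  26  32  33  31  38  59  80 102 113 119 120 126]
 [ 63  55  46  35  24  23  27  29  32  33  30  43  62  78  84  88  97 103]
 [ 60  56  46  29  12  25  26  29  34  29  37  39  53  63  66  68  77  81]
 [ 61  56  43  35  20  21  22  29  30  33  27  39  55  62  64  66  61  68]
 [ 63  52  43  35  23  14  25  23  22  24  32  47  58  62  63  64  67  64]
 [ 62  51  46  38  30  22  32  32  27  33  42  57  63  62  66  63  65  68]
 [ 67  63  61  58  56  56  53  
[... 1078 characters left out ...]
101 147 167 168 171 174]
 [183 181 182 182 183 182 179 177 166 131  85  59  84 136 166 168 166 172]
 [180 182 182 181 183 182 179 183 175 151 107  70  77 112 134 134 141 165]
 [181 181 182 181 181 181 182 180 171 149 107  73  71  97 110 126 152 170]
 [180 181 182 181 181 182 180 179 167 140  98  70  64  75 105 141 167 177]
 [181 182 180 181 181 181 181 173 160 130  93  71  62  64  79 120 155 167]
 [180 181 180 182 182 181 179 172 153 117  85  71  69  64  68  92 131 150]
 [182 183 182 184 181 180 179 171 142 107  81  73  70  67  65  71  95 126]
 [180 180 182 183 184 181 176 160 129  97  76  70  70  68  66  67  73  91]
 [180 182 181 181 181 180 172 145 111  85  74  69  69  66  64  66  71  77]]
```

```bash
cat > fit2.py <<'E'
from fit import *
S=10
views=[("top",gray("pics/top0.png"),(.53367,-.21055),-13,15,28),("side",gray("pics/side0.png"),(.5339,-.2099),-16,None,38)]
rr=np.arange(.056,.086,.0008)
data=[]
for n,g,ax,a0,a1,blk in views:
    A=np.arange(-10,12.1,.8) if n=="top" else np.arange(-10,6,.8)
    def grid(A): 
        return np.float32([[pj(n,[ax[0]+r*np.cos(np.radians(a)),ax[1]+r*np.sin(np.radians(a)),.071]) for a in A] for r in rr])
    q=grid(A); I=cv2.remap(g,q[...,0],q[...,1],cv2.INTER_LINEAR)
    b0=grid(np.arange(a0-1,a0+1.1,.5)); B0=cv2.remap(g,b0[...,0],b0[...,1],1).mean(1)
    if a1: b1=grid(np.arange(a1-1,a1+1.1,.5)); B1=cv2.remap(g,b1[...,0],b1[...,1],1).mean(1); w=(A-a0)/(a1-a0); bg=B0[:,None]*(1-w)+B1[:,None]*w
    else: bg=np.repeat(B0[:,None],len(A),1)
    data.append((n,g,ax,q,I,bg,blk))
def verts(p,ax):
    b,w,ri,ro,z0,z1=p[:6]; b=np.radians(b); e=np.array([np.cos(b),np.sin(b)]); t=np.array([-e[1],e[0]])
    V=[]
    for r,s in((.058,0),(ri,-w/2),(ri,w/2),(ro,-w/2),(ro,w/2)):
        xy=np.array(ax)+r*e+s*t
        V+= [[*xy,z0],[*xy,z1]]
    return V
def render(p,d,full=False):
    n,g,ax,q,I,bg,blk=d
    P=np.array([pj(n,v) for v in verts(p,ax)])
    o=np.floor(q.reshape(-1,2).min(0))-4; sz=(np.ceil(q.reshape(-1,2).max(0))+4-o).astype(int)
    m=np.zeros((sz[1]*S,sz[0]*S),np.float32)
    h=cv2.convexHull(np.float32((P-o+.5)*S-.5)); cv2.fillConvexPoly(m,np.round(h*16).astype(np.int32),1.,lineType=8,shift=4)
    m=cv2.GaussianBlur(m,(0,0),p[6]*S)
    qq=((q-o+.5)*S-.5).astype(np.float32); a=cv2.remap(m,qq[...,0],qq[...,1],1)
    return bg*(1-a)+blk*a-I
def cost(x):
    p=np.array([x[0],x[1]/1e3,x[2]/1e3,x[3]/1e3,x[4]/1e3,x[5]/1e3,.8])
    if p[5]<p[4]+.001 or p[2]<.0585 or p[3]<p[2]+.002: return 1e6
    return sum(np.abs(np.clip(render(p,d),-60,60)).mean() for d in data)
best=[]
for b in(-3,0,3):
  for z1 in(72,78):
    for ri in (61,65):
      s=minimize(cost,[b,10,ri,76,62,z1],method="Nelder-Mead",options=dict(maxiter=900,xatol=.02,fatol=.002,initial_simplex=np.array([[b,10,ri,76,62,z1]]+[[b+3*(i==0),10+2*(i==1),ri+2*(i==2),76+2*(i==3),62+4*(i==4),z1+3*(i==5)] for i in range(6)])))
      print(np.round(s.x,2),round(s.fun,3),flush=True)
E
timeout 900 python3 fit2.py
```

```text
[ 0.18 11.93 64.6  76.37 70.41 74.94] 14.121
[ 0.52 14.7  67.06 76.29 71.79 74.24] 13.648
[ 0.65 13.41 65.07 76.26 70.66 75.27] 14.05
[-0.83  9.95 64.72 76.23 66.78 74.72] 16.511
[ 1.12 15.22 64.6  76.45 72.53 74.59] 13.308
[-0.79 10.81 64.95 76.26 62.51 74.68] 17.487
[-0.14  9.86 63.82 76.46 69.21 75.62] 15.263
[ 0.08 11.27 65.3  76.37 69.91 75.34] 14.26
[-0.84  9.62 61.87 76.52 68.47 74.92] 16.651
[-0.93  9.62 64.73 76.45 68.11 74.99] 15.563
[ 1.21 16.09 65.43 76.37 72.87 74.5 ] 13.238
[ 0.53 15.09 65.51 76.38 71.93 74.14] 13.236
```

```bash
python3 - <<'E'
from fit import *
f=["pics/top0.png","pics/d4_full.png","pics/d5_full.png"]
a=[gray(x)[228:258,476:514] for x in f]
m=np.mean(a[:2],0)
m2=np.mean(a,0)
print(np.round(m2[4:18,10:24]).astype(int))
o=np.clip((cv2.resize(m2,None,fx=16,fy=16,interpolation=2)-10)*3.2,0,255)
cv2.imwrite("pics/avg.png",o)
s=np.mean([gray(x)[165:190,300:330] for x in("pics/side0.png","pics/side4.png")],0)
print(np.round(s[6:18,6:20]).astype(int))
cv2.imwrite("pics/avgs.png",np.clip((cv2.resize(s,None,fx=20,fy=20,interpolation=2)-25)*3,0,255))
E
```

```text
[[137 136 137 138 137 136 134 135 135 136 135 136 137 139]
 [137 135 135 136 132 127 123 124 126 125 127 133 133 136]
 [135 135 135 131 120 104  96  96 100 102 105 117 129 134]
 [133 134 129 119  99  74  57  57  61  63  77 101 122 135]
 [125 126 120 100  70  44  32  35  39  40  56  90 118 132]
 [105 105  95  77  48  27  29  29  33  33  46  78 110 126]
 [ 80  73  67  50  32  25  28  31  32  33  39  61  85 105]
 [ 67  58  49  37  23  21  26  32  34  31  36  47  66  80]
 [ 65  55  45  34  19  20  30  35  34  34  37  42  57  67]
 [ 66  56  44  35  24  22  23  33  33  33  31  44  58  63]
 [ 64  56  45  34  21  16  23  25  26  30  36  47  59  66]
 [ 61  56  48  36  27  25  29  29  30  34  43  57  65  65]
 [ 70  66  62  58  54  54  54  58  58  59  63  69  73  73]
 [ 93  97  98  95  89  91  99 104 102 101 100  99  98  93]]
[[154 156 156 158 155 156 156 158 159 156 150 126  97  80]
 [154 157 158 158 156 157 157 158 160 149 126  96  74  80]
 [156 157 158 156 149 144 144 147 144 125  96  74  74 106]
 [157 158 158 154 136 110  97  96  96  83  66  65  82 128]
 [156 157 160 152 128  84  54  50  49  48  44  60  92 134]
 [154 157 158 151 119  72  42  38  38  38  42  60  95 134]
 [156 158 159 150 114  66  40  38  38  37  41  66 113 154]
 [153 156 156 148 117  69  44  37  38  36  40  68 118 154]
 [162 160 161 157 137 107  86  72  58  43  38  66 112 148]
 [184 180 184 181 178 170 157 140 114  80  55  62 100 132]
 [188 186 187 188 189 188 184 181 171 137  86  62  82 118]
 [186 187 188 187 188 188 186 188 180 155 110  72  74 104]][ WARN:0@0.621] global loadsave.cpp:1063 imwrite_ Unsupported depth image for selected encoder is fallbacked to CV_8U.
```

View pics/avg.png

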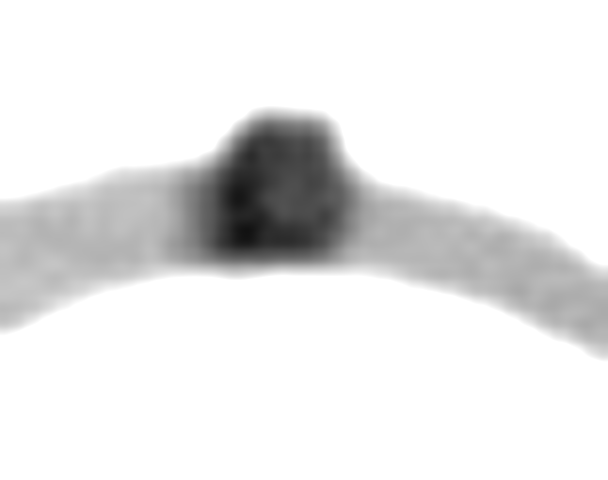

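View pics/avgs.png

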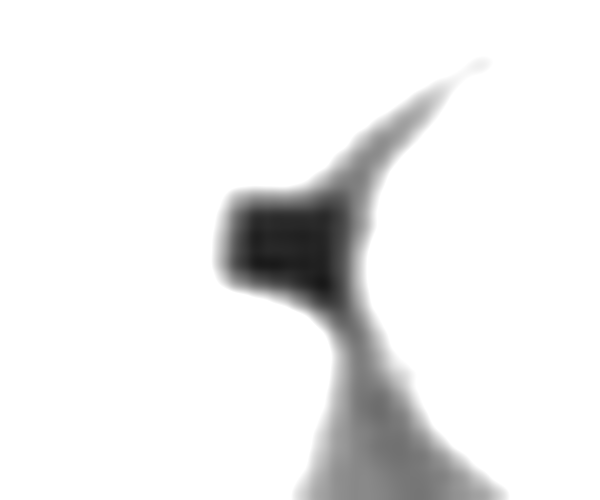

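```bash
python3 - <<'E'
from fit import *
for z in(.071,.073,.075,.077,.08):
  for uv in((494.3,236),(494.7,240)):
    d=bp("top",uv,z)-np.array([.53367,-.21055,0]); print(z,uv,round(np.hypot(d[0],d[1])*1e3,1),round(np.degrees(np.arctan2(d[1],d[0])),2))
E
```

```text
0.071 (494.3, 236) 74.8 -2.2
0.071 (494.7, 240) 68.2 -2.68
0.073 (494.3, 236) 74.3 -1.74
0.073 (494.7, 240) 67.7 -2.18
0.075 (494.3, 236) 73.8 -1.28
0.075 (494.7, 240) 67.3 -1.68
0.077 (494.3, 236) 73.3 -0.81
0.077 (494.7, 240) 66.8 -1.17
0.08 (494.3, 236) 72.6 -0.09
0.08 (494.7, 240) 66.1 -0.38
```

```bash
python3 - <<'E'
from fit import *
print("boss side",bp("side",(344.9,172),.085), "top",bp("top",(435+316/5-.5,225+280/5-.5),.085))
for z in(.071,.075,.079):
    for uv in((311,174),(314,174)):
        w=bp("side",uv,z); print(z,uv,w)
E
```

```text
boss side [ 0.53469184 -0.21087236  0.085     ] top [ 0.53395595 -0.2110145   0.085     ]
0.071 (311, 174) [ 0.61002595 -0.22182618  0.071     ]
0.071 (314, 174) [ 0.60335716 -0.22193974  0.071     ]
0.075 (311, 174) [ 0.60959159 -0.21619097  0.075     ]
0.075 (314, 174) [ 0.60295739 -0.21630394  0.075     ]
0.079 (311, 174) [ 0.60915724 -0.21055576  0.079     ]
0.079 (314, 174) [ 0.60255761 -0.21066815  0.079     ]
```

>>> send_rows:
  rows:
    - [0.0001,0.005,0,-0.0048]
    - [0.0003,0.01,0,-0.0095]
    - [0.0005,0.0142,0,-0.0136]
    - [0.0005,0.0142,0,-0.0136]

```text
time: 11.12
eef_pos: [0.4839, -0.2083, 0.099]
tcp_rot: [0.999, -0.04, 0.001, 0.002]
contact_force: [-0.9, -6.3, -2.1]
opening: 0.263
```

```bash
python3 look.py 6
```

```text
(np.float64(-0.5097993356443743), np.float32(86.156494))
```

View pics/d6c.png

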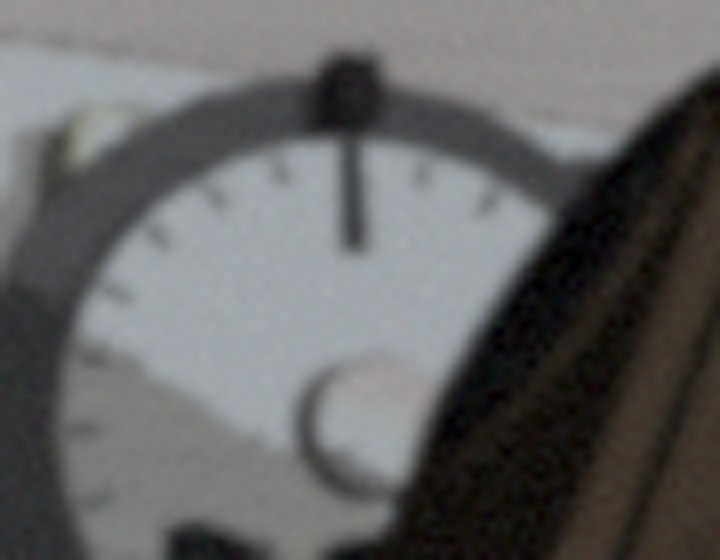

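View pics/s6.png

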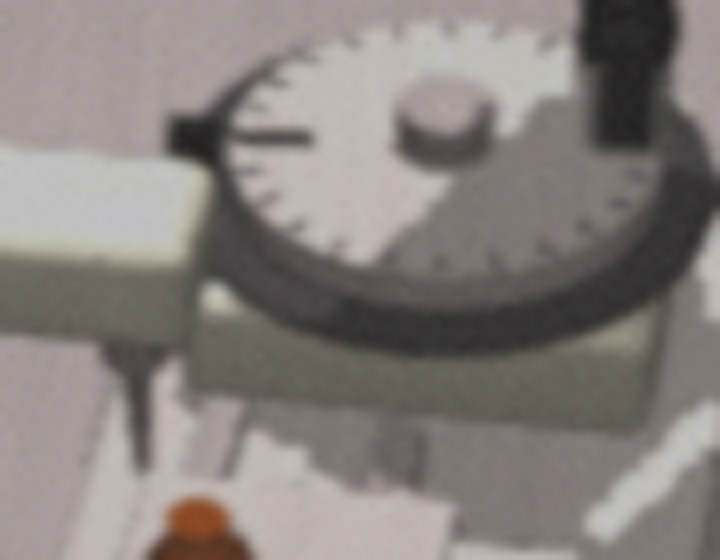

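>>> send_rows:
  rows:
    - [0,0,0,0]
    - [0,0,0,0]
    - [0,0,0,0]
    - [0,0,0,0]
  jaw: 0.55

```text
time: 11.72
eef_pos: [0.4838, -0.2061, 0.0989]
tcp_rot: [0.999, -0.04, -0.0, -0.0]
contact_force: [0.9, -0.6, -0.8]
opening: 0.447
```

>>> send_rows:
  rows:
    - [0,0,0.1,0]
    - [0,0,0.3,0]
    - [0,0.1,0.4,0]
    - [0,0.3,0.4,0]
    - [-0.03,0.5,0.4,0]
    - [-0.04,0.7,0.4,0]
    - [-0.04,0.9,0.4,0]
    - [-0.04,1,0.4,0]
    - [-0.04,1,0.4,0]

```text
time: 12.85
eef_pos: [0.4714, 0.0955, 0.2189]
tcp_rot: [0.999, -0.038, -0.0, -0.0]
contact_force: [-0.1, -1.2, -0.1]
opening: 0.451
```

```bash
python3 look.py 7; python3 - <<'E'
import cv2
o=cv2.imread("pics/d7_full.png"); cv2.imwrite("pics/d7f.png",cv2.resize(o[190:320,330:460],None,fx=4.5,fy=4.5,interpolation=2))
E
```

```text
(np.float64(-0.493869692392946), np.float32(91.61035))
```

View pics/d7_full.png

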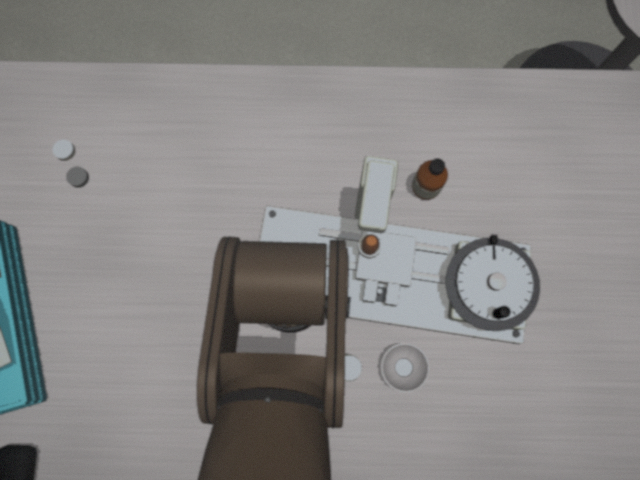

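View pics/d7f.png

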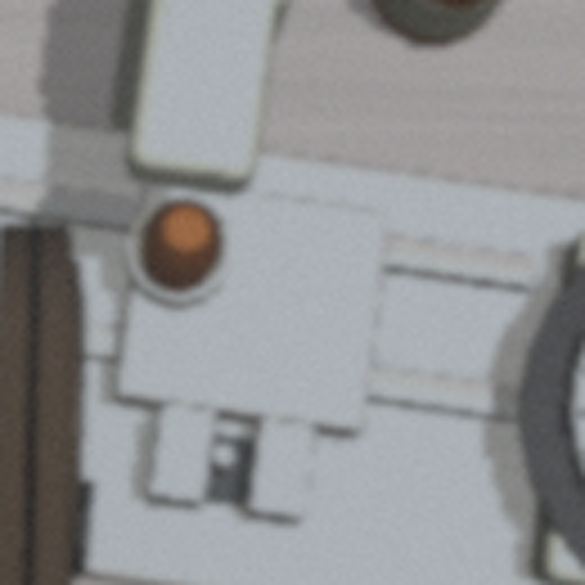

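View pics/side7.png

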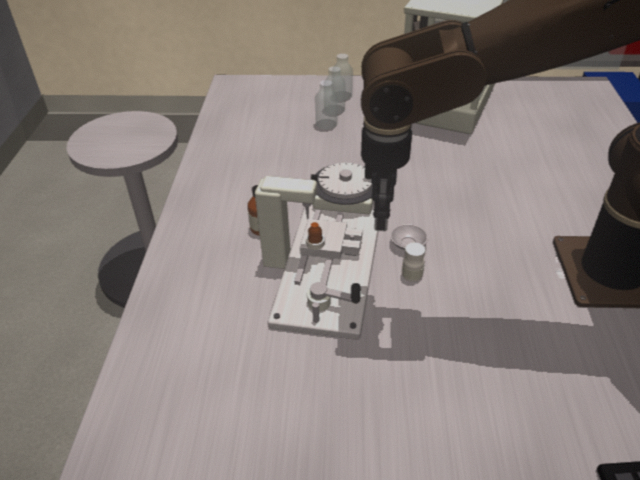

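>>> send_rows:
  rows:
    - [0.099,0.03,0,0.215]
    - [0.099,0.03,0,0.215]
    - [0.099,0.03,0,0.215]
    - [0.099,0.03,0,0.215]
    - [0.099,0.03,0,0.215]
    - [0.099,0.03,0,0.215]
    - [0.099,0.03,0,0.215]
    - [0.099,0.03,0,0.215]
    - [0.099,0.03,-0.2,0.215]
    - [0.099,0.03,-0.25,0.215]
    - [0.099,0.03,-0.25,0.215]
  jaw: 1
  newtons: 40

```text
time: 14.32
eef_pos: [0.5009, 0.1019, 0.143]
tcp_rot: [0.805, 0.593, -0.001, -0.001]
contact_force: [-0.5, 0.3, -0.2]
opening: 0.003
```

```bash
python3 - <<'E'
from h import *
im=imaging.read_camera("side"); cv2.imwrite("pics/side8.png",im[:,:,::-1])
cv2.imwrite("pics/s8.png",cv2.resize(im[170:330,270:430],None,fx=3.7,fy=3.7,interpolation=2)[:,:,::-1])
print(pj("side",[.5105,.135,.089]),pj("side",[.578,.1145,.056]))
E
```

```text
[356.17507945 284.67062647] [318.67762955 288.60543316]
```

View pics/s8.png

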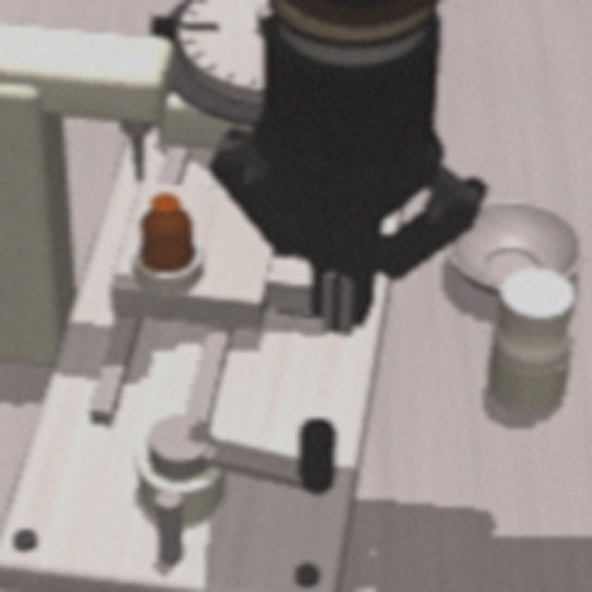

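>>> send_rows:
  rows:
    - [0,0,-0.1,0]
    - [0,0,-0.21,0]
    - [0,0,-0.21,0]
    - [0,0,-0.21,0]

```text
time: 14.88
eef_pos: [0.5033, 0.1027, 0.0833]
tcp_rot: [0.805, 0.594, 0.002, 0.001]
contact_force: [-0.7, 0.6, 0.5]
opening: 0.005
```

```bash
cat > lev.py <<'E'
import numpy as np,sys
np.set_printoptions(legacy='1.25')
def rot(p,a0,a1,n,piv=(.578,.1145)):
    R=[];p=np.array(p);v=p-piv
    for a in np.linspace(a0,a1,n+1)[1:]:
        c,s=np.cos(np.radians(-a)),np.sin(np.radians(-a))
        q=np.array([c*v[0]-s*v[1],s*v[0]+c*v[1]])+piv-p
        R.append([round(q[0]/.3,4),round(q[1]/.3,4),0,round(-a/360,4)])
    print(R)
E
python3 - <<'E'
from lev import *
from plant import monitor
s=monitor.get_state(); print(s['eef_pos'],s['tcp_rot'],s['contact_force'])
rot(s['eef_pos'][:2],0,24,6)
E
```

```text
[0.5032755  0.1027006  0.08330005] [0.8047685  0.59358561 0.00156001 0.00115875] [-0.68834445  0.59572337  0.50791503]
[[-0.0021, 0.0175, 0, -0.0111], [-0.003, 0.035, 0, -0.0222], [-0.0027, 0.0526, 0, -0.0333], [-0.0012, 0.0702, 0, -0.0444], [0.0016, 0.0876, 0, -0.0556], [0.0055, 0.1047, 0, -0.0667]]
```

>>> send_rows:
  rows:
    - [-0.0021,0.0175,0,-0.0111]
    - [-0.003,0.035,0,-0.0222]
    - [-0.0027,0.0526,0,-0.0333]
    - [-0.0012,0.0702,0,-0.0444]
    - [0.0016,0.0876,0,-0.0556]
    - [0.0055,0.1047,0,-0.0667]
    - [0.0055,0.1047,0,-0.0667]

```text
time: 15.75
eef_pos: [0.5046, 0.1342, 0.0833]
tcp_rot: [0.91, 0.414, 0.002, 0.001]
contact_force: [-0.7, -0.8, 0.6]
opening: 0.003
```

```bash
python3 - <<'E'
from h import *
im=imaging.read_camera("side"); cv2.imwrite("pics/side9.png",im[:,:,::-1])
cv2.imwrite("pics/s9.png",cv2.resize(im[210:340,270:400],None,fx=4.5,fy=4.5,interpolation=2)[:,:,::-1])
s=monitor.get_state(); print(s['eef_pos'],s['tcp_rot'],s['contact_force'])
E
```

```text
[0.50451163 0.13422857 0.08292988] [9.10375740e-01 4.13778557e-01 1.71365389e-03 6.16693500e-04] [-0.84564302 -1.03073105  0.76972052]
```

View pics/s9.png

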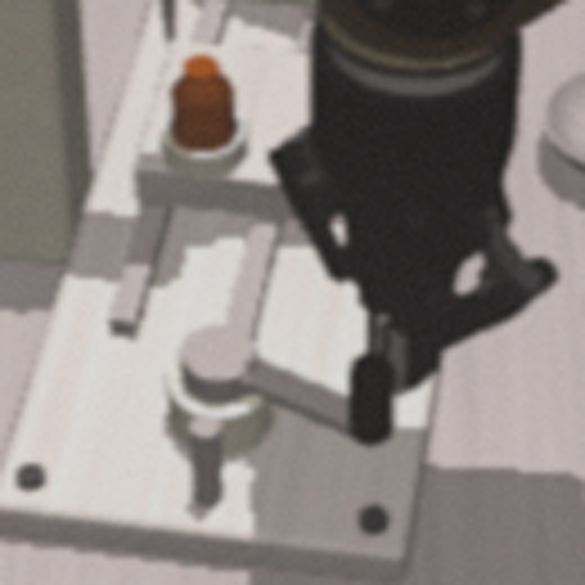

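```bash
python3 - <<'E'
from lev import *
rot((.5045,.1342),0,20,6)
from h import *
for uv in((351.8,289.5),(351.8,290.5)): print(bp("side",uv,.089))
E
```

```text
[[0.0042, 0.0141, 0, -0.0093], [0.0093, 0.028, 0, -0.0185], [0.0151, 0.0415, 0, -0.0278], [0.0217, 0.0547, 0, -0.037], [0.0291, 0.0675, 0, -0.0463], [0.0372, 0.0798, 0, -0.0556]]
[0.5181152  0.14684035 0.089     ]
[0.51810485 0.14923259 0.089     ]
```

>>> send_rows:
  rows:
    - [0.0042,0.0141,0,-0.0093]
    - [0.0093,0.028,0,-0.0185]
    - [0.0151,0.0415,0,-0.0278]
    - [0.0217,0.0547,0,-0.037]
    - [0.0291,0.0675,0,-0.0463]
    - [0.0372,0.0798,0,-0.0556]
    - [0.0372,0.0798,0,-0.0556]

```text
time: 16.68
eef_pos: [0.5145, 0.1582, 0.0817]
tcp_rot: [0.968, 0.249, 0.0, -0.0]
contact_force: [-0.9, -0.7, 1.1]
opening: 0.003
```

```bash
python3 - <<'E'
from lev import *
from h import *
im=imaging.read_camera("side"); cv2.imwrite("pics/side10.png",im[:,:,::-1])
cv2.imwrite("pics/s10.png",cv2.resize(im[210:340,270:400],None,fx=4.5,fy=4.5,interpolation=2)[:,:,::-1])
s=monitor.get_state(); print(s['eef_pos'],s['tcp_rot'],s['contact_force'])
rot(s['eef_pos'][:2],0,20,6)
E
```

```text
[0.51455381 0.15819252 0.08156601] [ 9.68395010e-01  2.49421074e-01  4.72135899e-04 -9.99099255e-05] [-0.79809535  0.03708764 -0.50522818]
[[0.0088, 0.0121, 0, -0.0093], [0.0183, 0.0236, 0, -0.0185], [0.0285, 0.0345, 0, -0.0278], [0.0393, 0.0448, 0, -0.037], [0.0507, 0.0545, 0, -0.0463], [0.0626, 0.0635, 0, -0.0556]]
```

View pics/s10.png

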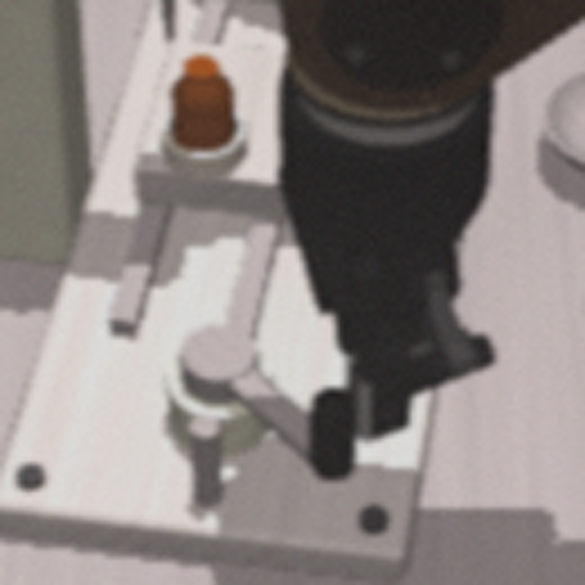

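>>> send_rows:
  rows:
    - [0.0085,0.006,0,-0.002]
    - [0.017,0.012,0,-0.004]
    - [0.0255,0.0183,0,-0.006]
    - [0.034,0.0243,0,-0.008]
    - [0.0425,0.0305,0,-0.01]
    - [0.051,0.0367,0,-0.011]
    - [0.051,0.0367,0,-0.011]

```text
time: 17.6
eef_pos: [0.5298, 0.1692, 0.0806]
tcp_rot: [0.977, 0.215, 0.0, 0.0]
contact_force: [-2.8, 0.2, -0.6]
opening: 0.006
```

```bash
python3 - <<'E'
from lev import *
from h import *
im=imaging.read_camera("side"); cv2.imwrite("pics/side11.png",im[:,:,::-1])
cv2.imwrite("pics/s11.png",cv2.resize(im[240:340,280:380],None,fx=6,fy=6,interpolation=2)[:,:,::-1])
s=monitor.get_state(); print(s['eef_pos'],s['tcp_rot'],s['contact_force'])
E
```

```text
[0.52986534 0.16910073 0.08071194] [9.76585558e-01 2.15129053e-01 3.47189267e-04 1.37123070e-04] [-2.641128   -0.33170516 -0.75707748]
```

View pics/s11.png

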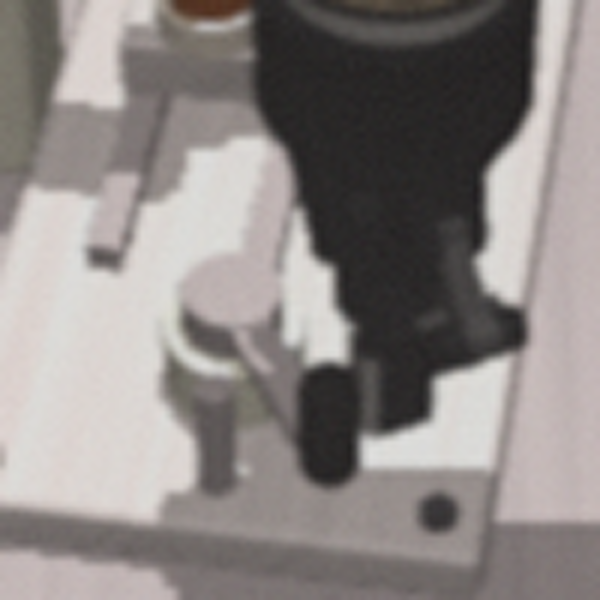

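```bash
python3 - <<'E'
from h import *
p=np.array([.578,.1145])
for uv in((334.6,302),(334.6,303.5)):
    k=bp("side",uv,.089); d=k[:2]-p; print(k,np.hypot(*d),np.degrees(np.arctan2(d[1],d[0])))
print("stop post side", [bp("side",(280+215/6,240+397/6),z) for z in (.045,.055,.065)], "top",[bp("top",(245+85/4.5,195+250/4.5),z) for z in (.045,.055,.065)])
E
```

```text
[0.54726854 0.17684175 0.089     ] 0.06950479258161972 116.24106330282183
[0.54718034 0.18027878 0.089     ] 0.072640894893483 115.10473492945869
stop post side [array([0.58184901, 0.1474923 , 0.045     ]), array([0.58115185, 0.15649001, 0.055     ]), array([0.58045469, 0.16548773, 0.065     ])] top [array([0.58374895, 0.15961979, 0.045     ]), array([0.58170875, 0.15845727, 0.055     ]), array([0.57966855, 0.15729475, 0.065     ])]
```

>>> send_rows:
  rows:
    - [0.0077,0.006,0,-0.006]
    - [0.0154,0.0118,0,-0.0125]
    - [0.0231,0.0175,0,-0.019]
    - [0.0307,0.023,0,-0.025]
    - [0.0307,0.023,0,-0.025]

```text
time: 18.27
eef_pos: [0.539, 0.176, 0.0808]
tcp_rot: [0.99, 0.138, 0.0, -0.0]
contact_force: [-3.3, 0.5, -0.5]
opening: -0.001
```

>>> send_rows:
  rows:
    - [0.0037,0.0024,0,-0.0028]
    - [0.0074,0.0047,0,-0.0056]
    - [0.0074,0.0047,0,-0.0056]

```text
time: 18.65
eef_pos: [0.5411, 0.1773, 0.0808]
tcp_rot: [0.993, 0.12, 0.0, 0.0]
contact_force: [-3.7, 0.4, -1.2]
opening: 0.0
```

>>> send_rows:
  rows:
    - [0.0037,0.0021,0,-0.0028]
    - [0.0074,0.0042,0,-0.0056]
    - [0.0074,0.0042,0,-0.0056]

```text
time: 19.02
eef_pos: [0.543, 0.1786, 0.0808]
tcp_rot: [0.995, 0.103, -0.0, 0.0]
contact_force: [-4.3, -0.5, -0.5]
opening: -0.002
```

>>> send_rows:
  rows:
    - [0.0037,0.002,0,-0.0028]
    - [0.0075,0.004,0,-0.0056]
    - [0.0075,0.004,0,-0.0056]

```text
time: 19.4
eef_pos: [0.5431, 0.179, 0.0807]
tcp_rot: [0.996, 0.086, -0.004, 0.001]
contact_force: [-11.0, -3.3, 4.6]
opening: -0.0
```

>>> send_rows:
  rows:
    - [0.0037,0.0018,0,-0.0028]
    - [0.0075,0.0037,0,-0.0056]
    - [0.0075,0.0037,0,-0.0056]

```text
time: 19.77
eef_pos: [0.5431, 0.1796, 0.0806]
tcp_rot: [0.998, 0.068, -0.007, 0.002]
contact_force: [-18.5, -6.2, 10.7]
opening: -0.001
```

```bash
python3 - <<'E'
from h import *
im=imaging.read_camera("side"); cv2.imwrite("pics/side12.png",im[:,:,::-1])
cv2.imwrite("pics/s12.png",cv2.resize(im[240:340,280:380],None,fx=6,fy=6,interpolation=2)[:,:,::-1])
s=monitor.get_state(); print(s['eef_pos'],s['tcp_rot'],s['contact_force'])
E
```

```text
[0.5431521  0.17956614 0.08061655] [ 0.99763751  0.06829025 -0.007273    0.00171358] [-17.45311773  -5.72610094  10.79046891]
```

View pics/s12.png

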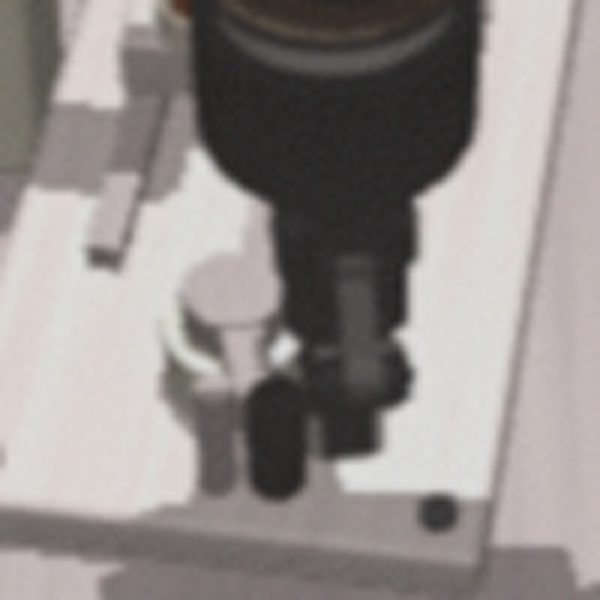

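>>> send_rows:
  rows:
    - [0,0,0,0]
    - [0,0,0,0]
    - [0,0,0,0]

```text
time: 20.2
eef_pos: [0.5431, 0.1796, 0.0806]
tcp_rot: [0.998, 0.068, -0.007, 0.002]
contact_force: [-18.3, -5.9, 10.2]
opening: 0.001
```

>>> send_rows:
  rows:
    - [-0.02,-0.005,0,0]
    - [-0.06,-0.012,0,0]
    - [-0.13,-0.02,0,0]
    - [-0.13,-0.02,0.1,0]
    - [-0.13,-0.02,0.3,0]
    - [-0.13,-0.02,0.5,0]
    - [-0.13,0.2,0.5,0]
    - [-0.13,0.4,0.5,0]
    - [-0.13,0.6,0.5,0]
    - [-0.13,0.8,0.5,0]
    - [-0.13,0.9,0.5,0]
    - [-0.13,0.9,0.5,0]

```text
time: 21.7
eef_pos: [0.5087, 0.4533, 0.2315]
tcp_rot: [0.998, 0.069, 0.001, -0.001]
contact_force: [-0.3, 0.3, -1.0]
opening: -0.004
```

```bash
python3 look.py 13; python3 - <<'E'
import cv2
o=cv2.imread("pics/d13_full.png"); cv2.imwrite("pics/d13f.png",cv2.resize(o[150:390,230:560],None,fx=2.4,fy=2.4,interpolation=2))
cv2.imwrite("pics/d13g.png",cv2.resize(o[190:320,330:460],None,fx=4.5,fy=4.5,interpolation=2))
E
```

```text
(np.float64(-0.48704545108425024), np.float32(80.73392))
```

View pics/d13f.png

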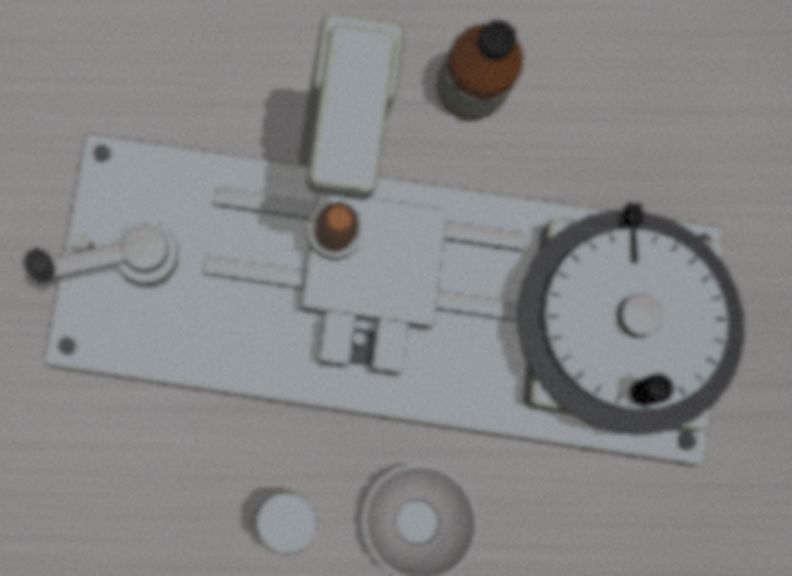

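View pics/d13g.png

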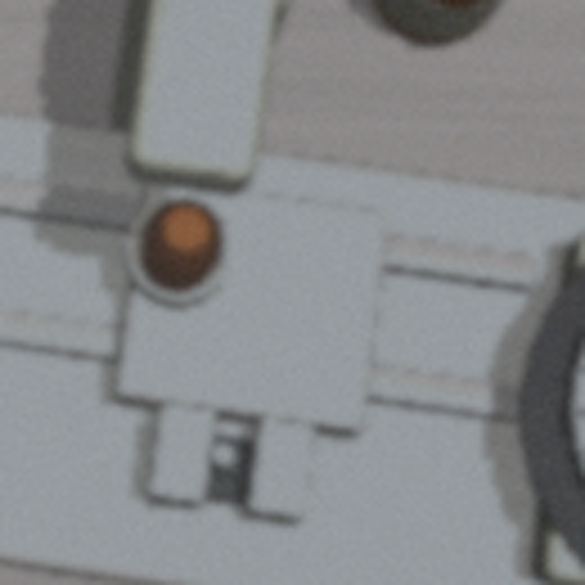

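View pics/side13.png

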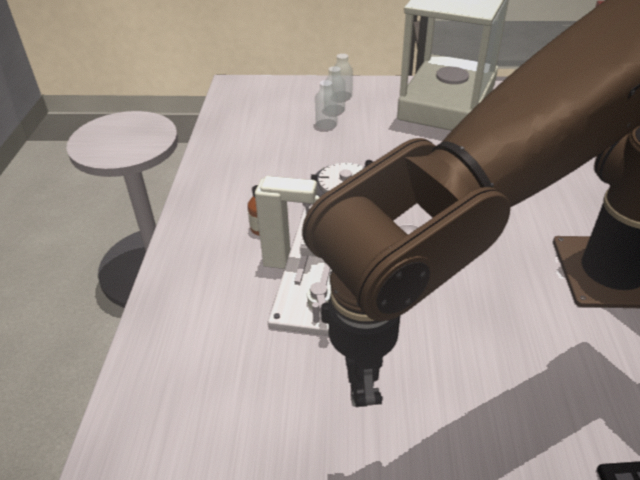

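```bash
python3 -c "
from plant import workorder; print(workorder.sign_off())"
```

```text
the job is handed in; nothing more can be done
None
```

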